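# Pull the lamp's isolator plug, then hold its pivot bolt from turning

## Task

The nut on the bench lamp's pivot bolt is slack and the arm spring is slowly dragging the bolt round: pull the isolator plug out of its socket block and put it in the shallow white tray, then reach down into the gap behind the lamp bracket, grasp the bolt's square head between the fingers and hold it still, so that a colleague can tighten the nut in front. Do not wrench the bolt round, and leave the seal stones and the paste pot where they are. Finish while holding: the program ends with the head still gripped firmly.

Things in the scene. Friction and masses are not known exactly. Their poses are not given: they have to be found in the camera images.
- plug_grip (a point): Centre of the handle of the loose isolator plug, black plastic, 60 g: handle 34 (x) x 14 (y) x 40 (z) mm, below it a shank 26 x 12 mm, 23 mm long; the point is 20 mm above the handle's underside, 43 mm above the shank's tip. Starts fully home, handle standing on the block's top, axes as the socket's. Take it from above across its thickness (y) and pull straight up.
- socket: Isolator block, fixed, grey plastic, 80 (x) x 64 (y) x 36 (z) mm; origin at the centre of its underside, z up. The plug's shank stands in a pocket in the middle of its top, 0.75 mm play. A sprung ball in the pocket's +y wall catches the shank: it lets go at an upward pull of roughly 6 to 15 N in the first 10 mm, then pushes it to -y with 8 N; the plug is clear when raised 25 mm.
- tray: Shallow open tray, fixed, white plastic, 165 (x) x 135 (y) x 22 (z) mm outside, walls and floor about 4 mm; origin at the centre of its underside, z up. The plug may lie or stand in it.
- bracket: Lamp bracket, fixed; origin on the table under the middle of the gap, z up. Front: white upright plate, 110 mm wide (y), 6 mm thick, inner face at x = -23 mm, top at z = 106 mm. Behind: white ballast box, x = 23 to 73 mm, 110 mm wide, top at z = 80 mm. Between them a gap 46 mm wide (x), open above and at both y ends, with a foot plate 10 mm high below.
- lamp_head (a point): Centre of the small white lamp head, 30 mm thick, 60 mm long, fixed on the bracket's front at its +y side (bracket x = -37, y = 105, z = 82 mm), with the flat aluminium arm from there to the bolt; nothing of it is higher than 100 mm.
- bolt_head: Centre of the bolt's square steel head, 16 x 16 mm across flats, 20 mm long, in mid-gap (bracket x = 0, y = 0, z = 88 mm). x: the bolt's level axis, as the bracket's x; y and z: square to the flats, turning with the bolt; z points up at joint value 0. Take it from above, fingers on the +y and -y flats, the hand leaned along the gap by the head's angle.
- bolt (a joint): Turn of the bolt about the bracket's x axis, rad; 0 with flats level and upright, positive raises the head's y axis. Starts between -0.35 and 0.05, creeps up by about 0.01 rad/s while free: a steady 0.08 N m against stiff drag (8 N m per rad/s). Gripped on the flats it stands still; gripped askew it goes on turning slowly until the flats meet the pads.
- stone_a_mid (a point): Seal stone standing loose on the table, dark red, 30 x 30 x 60 mm; point at its centre. Leave alone.
- stone_b_mid (a point): Seal stone standing loose on the table, dark red, 25 x 25 x 50 mm; point at its centre. Leave alone.
- paste_pot_mid (a point): Round lidded paste pot, white with blue lid, 66 mm across, 38 mm tall, loose; point at its centre. Leave alone.
- plug: The isolator plug itself: origin at the centre of the shank's tip, 43 mm below point plug_grip.
There are look-alikes about, which are no part of the job. Of the things shaped like the tray, the white one is meant.

How it is judged:
By the outcome, as a careful person would: the job done as asked, in the order asked, and still so for the second after the job is handed in, while the arm keeps its last pose, push and grip.
It also fails if it takes over 48 s, if anything falls off the work surface, if the arm or the gripper's body presses on something with over 40 N, if the wrist force passes 120 N, or if a joint passes its speed limit or range.

## Robot

A 6-joint arm with a two-finger parallel gripper is mounted at the origin on the work surface. World frame = base frame: x ahead of the robot, y to its left, z up, the work surface at z = 0. Lengths are in mm, angles in degrees, forces in N, time in s.
With the tool pointing down it reaches from about 300 to 850 mm from the base axis. Payload 4.2 kg.
Tool frame: the origin (TCP) lies at the very end of the fingers, on their centre line; the grasp point (between the pads) lies env.pinch_z behind it (env.pinch_z is the distance from the TCP to the grasp point, in mm); z points along the fingers, y is the line along which they close (so a half turn about z gives the same grasp; the last joint's range is limited). The gripper opens to 91 mm and grips with 3 to 60 N. Pads are 32 mm wide; open, the fingers measure 118 mm over their backs; the gripper's body (76 mm by 178 mm) begins 60 mm behind the grasp point.
Start: joints at [-71.849, 18.312, 89.639, -0, 72.044, -1.146], TCP at [190.023, -542.71, 213.976] pointing down, gripper open.
Joint ranges: [-177.97, 177.97], [-48.28, 115.42], [12.27, 149.76], [-77.06, 257.06], [2.81, 150.46], [-146.56, 146.56]. Speed limits (degrees/s): [147.25, 147.25, 180, 180, 180, 180].

## Interface

Orientations are given as [roll, pitch, yaw] about the fixed x, y, z axes, in that order (R = Rz(yaw) Ry(pitch) Rx(roll)).
In Python, from workcell import state, vision, job_done, env gives the robot as it stands.
- The arm moves only by the tool servo_tool, never from a script. Its argument "rows" is a list of rows, each a list of 5 numbers: the shift along the tool's x, y, z scaled (see below), then the turn about the tool's z scaled (see below), then the opening, from 0 (shut) to 1 (fully open). A call has 1 to 20 rows; each row is the pose to reach, as a shift and turn from the pose commanded when the call began, along the tool's axes at that moment; what a row does not reach only later rows make up. The controller multiplies each number of a shift by 200 mm and each number of a turn by 90 degrees. A row lasts 1/12 s, in which the tool goes at most 41.7 mm and 7.16 degrees, less where a joint would pass 70% of its speed; a pose out of reach is approached as far as the arm can. A call with a number of a shift or a turn outside -1 to 1 is refused whole. A call with a gripper value outside its range is refused whole. The fingers move at their own pace and stop on an object; "force" is the grip in N (left out, the last holds). Time passes only in rows, so rows that repeat a pose let the fingers close. It gives the time, the measured TCP pose, the force, the opening and the grip force at its end, in the units of the state.
- state(): the state, without advancing time (a new reading comes with each control period).
- vision.grab_frame(name): name is "side" or "top"; returns the picture (480x640x3 uint8, red, green, blue); there is no depth.
- vision.camera_info(name): a dict with "vertical_fov" (degrees; the focal length in pixels is half the picture's height over the tangent of half this angle, whatever the lens; pixels are square), "cx", "cy" (the principal point, pixels), "distortion" ([k1, k2, p1, p2, k3] as OpenCV has them; the pictures are not rectified), "T" (4x4, takes a point from camera to world coordinates). Camera axes: x right, y up, looking along -z (the intrinsics and any distortion apply to the point x, -y, -z); pixel columns grow to the right and rows downward; lengths in mm; the calibration is good to about 2 mm. A picture is of the moment at which its call begins. camera_info takes no time and is no camera call.
- job_done(): hands the job in; it is judged then, once.
The state is a dict: "time_s": time; "qpos": joint angles; "qvel": joint speeds; "effort": joint torques, N m; "ee_pos": TCP position; "ee_rot": TCP orientation; "force": force on the tool from outside, world axes, zero at the start; "torque": the same for the moment, N m; "gripper_width": finger opening in mm; "gripper_force": force on a finger pad.
Only numpy, scipy, OpenCV 4.12 (cv2) and the standard library are available. Lean on these libraries where they do the work, as an engineer would, in place of code of your own. Each camera call takes 0.05 s, during which the arm holds its last target. There are 200 camera calls.

## Working session

There is one attempt and no reset: what is moved stays moved. The work goes in short steps, Python scripts to look and compute and a tool call to move; the robot and the scene stay as the last step left them, time stands still between calls to the robot, and variables do not carry over. Pictures are saved under pics/ and viewed, at most 10 in all, crops included, and the job is handed in when it is done.

Besides the shell and the picture viewer there is one more tool, called as a command line: name --pt "numbers of a row" for each row, then --argument value for the rest. servo_tool: Moves the arm, as the interface text tells. Its arguments: {"type":"object","properties":{"rows":{"type":"array"},"force":{"type":"number"}},"required":["rows"]}

```bash
mkdir -p pics
python3 - <<'E'
from workcell import state, vision, env
import cv2
print(state(), env.pinch_z)
for n in("top","side"):
    im=vision.grab_frame(n); cv2.imwrite(f"pics/{n}0.png",im[:,:,::-1])
    print(n,vision.camera_info(n))
E
```

```text
{'time_s': 0.0, 'qpos': array([-7.18482269e+01,  1.83509183e+01,  8.97051699e+01, -1.84812358e-03,
        7.20453074e+01, -1.14589505e+00]), 'qvel': array([-0.04514762, -0.08111379,  0.01707926, -0.08865927,  0.05206977,
       -0.03689991]), 'effort': array([-2.69480741e-03, -4.12472820e+01, -2.31976801e+01,  7.25326454e-02,
        4.57191258e-02, -1.30689041e-04]), 'ee_pos': array([ 189.85734921, -542.21585697,  213.13591823]), 'ee_rot': array([-1.79898590e+02, -2.70980470e-04,  1.92982391e+01]), 'force': array([-0.51443609,  0.08141259,  0.40047669]), 'torque': array([0.02917638, 0.03962563, 0.01720889]), 'gripper_force': 0.0, 'gripper_width': 91.25260161068948} 18.8
top {'vertical_fov': 54.89576866719512, 'cx': 327.64157021174543, 'cy': 234.81040146396242, 'distortion': array([-0.06720964,  0.        ,  0.        ,  0.        ,  0.        ]), 'T': array([[ 1.04894126e-02,  9.98523916e-01, -5.32912894e-02,
         3.83137980e+02],
       [-9.99926207e-01,  1.01476980e-02, -6.67875322e-03,
         4.91599743e-03],
       [-6.12811090e-03,  5.33574130e-02,  9.98556675e-01,
         1.01940343e+03],
       [ 0.00000000e+00,  0.00000000e+00,  0.00000000e+00,
         1.00000000e+00]])}
side {'vertical_fov': 44.26728690060244, 'cx': 312.16473281465295, 'cy': 237.74251700299894, 'distortion': array([-0.02525677,  0.        ,  0.        ,  0.        ,  0.        ]), 'T': array([[-9.87133820e-01,  6.64596583e-02, -1.45430174e-01,
         2.55915389e+02],
       [-1.59013520e-01, -5.03470165e-01,  8.49254081e-01,
         1.05315438e+03],
       [-1.67786177e-02,  8.61452788e-01,  5.07560411e-01,
         6.98725433e+02],
       [ 0.00000000e+00,  0.00000000e+00,  0.00000000e+00,
         1.00000000e+00]])}
```

View pics/top0.png

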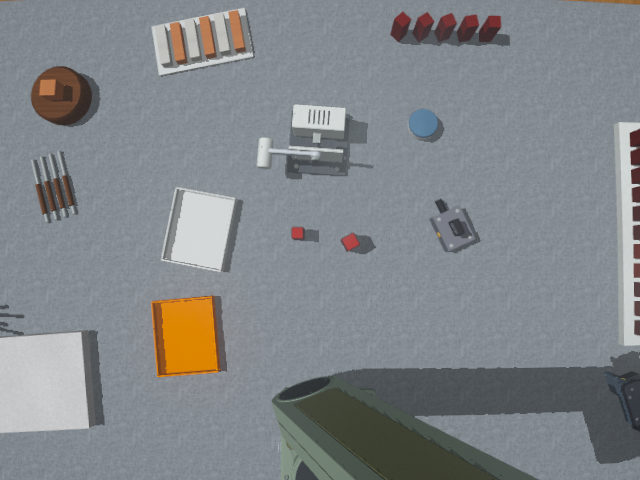

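View pics/side0.png

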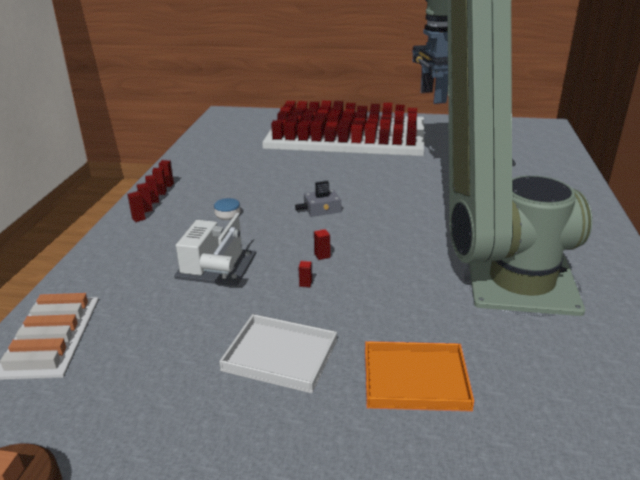

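The top view shows the socket with plug at (456,229), the bracket at (318,140) with its lamp head at (264,152), the white tray at (200,230), stones at (298,233) and (350,242), and the pot at (423,124). Things that could be mistaken for them:
- **Tray:** the orange tray (186,336), the white rack (203,42), the rack at (630,230) and the pale box (45,380).
- **Stones:** the stone row at (446,26).

I'll check in one close crop.

```bash
cat > h.py <<'E'
import numpy as np, cv2
from workcell import state, vision, env
def K(n):
    c=vision.camera_info(n); f=240/np.tan(np.radians(c["vertical_fov"]/2))
    return np.array([[f,0,c["cx"]],[0,f,c["cy"]],[0,0,1.]]),c["distortion"],c["T"]
def pix2w(n,uv,z):
    k,d,T=K(n); p=cv2.undistortPoints(np.array(uv,float).reshape(-1,1,2),k,d).reshape(-1,2)
    r=np.c_[p[:,0],-p[:,1],-np.ones(len(p))]@T[:3,:3].T
    o=T[:3,3]; return o+r*((np.broadcast_to(z,len(p))-o[2])/r[:,2])[:,None]
def w2pix(n,P):
    k,d,T=K(n); q=(np.atleast_2d(P).astype(float)-T[:3,3])@T[:3,:3]; q=q*[1,-1,-1]
    return cv2.projectPoints(q,np.zeros(3),np.zeros(3),k,d)[0].reshape(-1,2)
def crop(im,x0,y0,w,h,s,step=10):
    c=cv2.resize(im[y0:y0+h,x0:x0+w,::-1],None,fx=s,fy=s,interpolation=cv2.INTER_CUBIC)
    for x in range(-(-x0//step)*step,x0+w,step):
        cv2.line(c,(int((x-x0+.5)*s),0),(int((x-x0+.5)*s),5),(0,255,255),1); cv2.putText(c,str(x),(int((x-x0+.5)*s)-10,16),0,.35,(0,255,255),1)
    for y in range(-(-y0//step)*step,y0+h,step):
        cv2.line(c,(0,int((y-y0+.5)*s)),(5,int((y-y0+.5)*s)),(0,255,255),1); cv2.putText(c,str(y),(6,int((y-y0+.5)*s)+4),0,.35,(0,255,255),1)
    return c
E
python3 - <<'E'
from h import *
t=cv2.imread("pics/top0.png")[:,:,::-1]; s=cv2.imread("pics/side0.png")[:,:,::-1]
a=np.hstack([crop(t,425,190,60,50+10,6.6),crop(t,250,95,80+22,60+0+0,6.6)[:, :400]]) if 0 else None
A=crop(t,425,192,64,64,6.25,10)[:400,:400]; B=crop(t,285,98,64,80,5,10)[:400,:320]
C=crop(s,290,175,60,45,6.6)[:200,:400] if 0 else crop(s,290,172,66,50,4)[:200,:264]
D=crop(s,170,195,100,50+40,4)[:,:]
cv=np.zeros((600,800,3),np.uint8)
A=cv2.resize(A,None,fx=.85,fy=.85)
cv[:A.shape[0],:A.shape[1]]=A; cv[:B.shape[0],350:350+B.shape[1]]=B
C=C[:200]; cv[400:400+C.shape[0],:C.shape[1]]=C
D=crop(s,172,200,90,40,5)[:200,:450]; D=crop(s,172,205,88,40,5)
cv[400:600,300:300+D.shape[1]]=D
cv2.imwrite("pics/c1.png",cv)
E
```

```text
(no output)
```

View pics/c1.png

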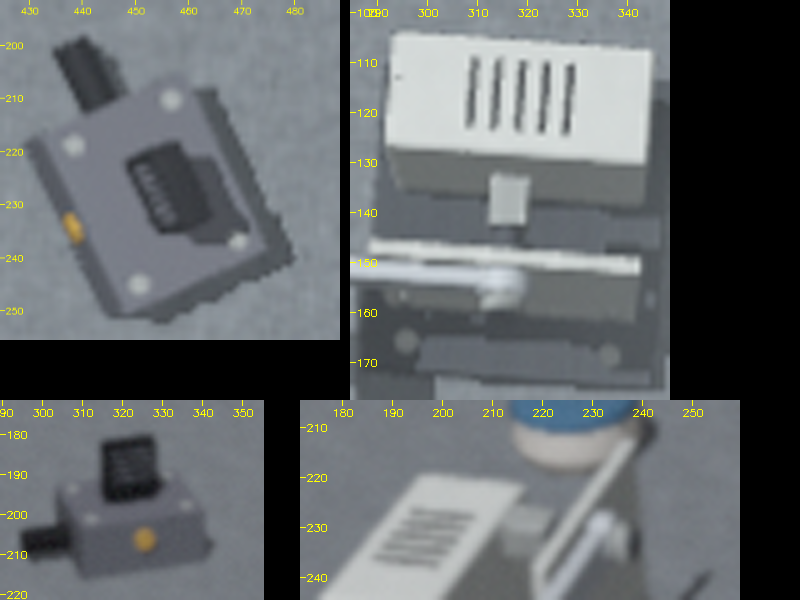

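The close crop confirms the choice. The black plug handle stands on the grey block, centred near (456,227) in the top view, with its thin direction running roughly right. The bolt head is at (316,137.5), between the white box and the plate. Next I'll fit poses from corner points in both views and overlay models to check.

```bash
cat > fit.py <<'E'
from h import *
from scipy.optimize import least_squares
def W(p,P): # p=x,y,yaw
    c,s=np.cos(p[2]),np.sin(p[2]); P=np.atleast_2d(P).astype(float)
    return np.c_[p[0]+c*P[:,0]-s*P[:,1],p[1]+s*P[:,0]+c*P[:,1],P[:,2]]
def fit(name,p0,obs):
    # obs: cam -> (pts, pix)
    def r(p): return np.concatenate([(w2pix(n,W(p,P))-U).ravel() for n,(P,U) in obs.items()])
    s=least_squares(r,p0,x_scale=[10,10,.1]); print(name,np.round(s.x[:2],1),np.round(np.degrees(s.x[2]),1),np.round(s.fun.reshape(-1,2),1).tolist()); return s.x
E
python3 - <<'E'
from fit import *
def box(x0,x1,y0,y1,z0,z1): return np.array([[x,y,z] for z in(z0,z1) for x,y in((x0,y0),(x1,y0),(x1,y1),(x0,y1))],float)
# tray (z22): corners top image
tray=fit("tray",[400,270,0],{"top":([[82.5,67.5,22],[82.5,-67.5,22],[-82.5,-67.5,22],[-82.5,67.5,22]],[(177,188),(236,197),(221,271),(163,263)]),
  "side":([[82.5,67.5,22],[82.5,-67.5,22],[-82.5,-67.5,22]],[(222,354),(256,318),(336,331)])})
br=fit("bracket",[560,20,0],{"top":([[73,55,80],[73,-55,80],[23,-55,80],[23,55,80],[-23,55,106],[-23,-55,106],[0,0,96]],[(292.5,104.5),(345,108),(343.5,130),(291.5,127),(288,145.5),(342,149.5),(316,137.5)]),
 "side":([[-23,-55,106],[23,-55,80],[73,-55,80]],[(238.5,211),(216,221.5),(196,219.5)])})
so=fit("socket",[390,-270,0.5],{"top":([[30,20,36],[30,-20,36],[-30,-20,36],[-30,20,36]],[(438.5,219),(456.5,210),(469,237),(450.5,245)])}) if 0 else None
# socket: block top center & yaw from screws (half sizes free)
def r(q):
    a,b=q[3:5]; return (w2pix("top",W(q[:3],[[a,b,36],[a,-b,36],[-a,-b,36],[-a,b,36]]))-[(438.5,219),(456.5,210),(469,237),(450.5,245)]).ravel()
s=least_squares(r,[390,-270,.4,30,20],x_scale=[10,10,.1,5,5]); so=s.x[:3]; print("socket",s.x,np.degrees(so[2]),np.round(s.fun,1))
np.save("poses.npy",[tray,br,so])
cv=np.zeros((600,800,3),np.uint8)
out=[]
for n,rois in(("top",[(425,192,64,60,5),(285,98,64,60,5)]),("side",[(290,172,60,45,5.3),(172,200,80,55,5)])):
    im=cv2.imread(f"pics/{n}0.png")[:,:,::-1]
    for (x,y,w,h,k) in rois:
        c=crop(im,x,y,w,h,k)
        for p,b in((so,box(-40,40,-32,32,0,36)),(so,box(-17,17,-7,7,36,76)),(br,box(23,73,-55,55,10,80)),(br,box(-29,-23,-55,55,10,106)),(br,box(-10,10,-8,8,80,96))):
            u=((w2pix(n,W(p,b))-[x-.5,y-.5])*k).astype(int)
            for i in range(4):
                for a,d in((i,(i+1)%4),(i+4,(i+1)%4+4),(i,i+4)): cv2.line(c,tuple(u[a].tolist()),tuple(u[d].tolist()),(0,0,255) if i+a>=4 else (0,255,0),1)
        out.append(c)
for c,(X,Y) in zip(out,((0,0),(400,0),(0,305),(400,305))):
    hh,ww=min(c.shape[0],600-Y),min(c.shape[1],400); cv[Y:Y+hh,X:X+ww]=c[:hh,:ww]
cv2.imwrite("pics/c2.png",cv)
E
```

```text
tray [444.7 286.7] -10.0 [[-0.1, -0.8], [0.7, 1.3], [0.9, 1.8], [-1.2, -1.8], [-0.9, 5.3], [-2.1, -5.7], [2.5, -1.1]]
bracket [629.4  31.5] -3.2 [[0.0, -0.7], [0.3, -0.9], [0.2, 0.6], [-0.8, 0.3], [-0.1, 0.5], [0.6, 0.0], [0.2, 0.3], [-1.9, 1.6], [1.5, -0.2], [0.1, -0.2]]
socket [ 4.53538795e+02 -2.62936545e+02  4.36058220e-01  3.11701237e+01
  2.18333075e+01] 24.984295608913353 [-0.2 -0.3  0.1  0.3 -0.1 -0.2  0.1  0.2]
```

View pics/c2.png

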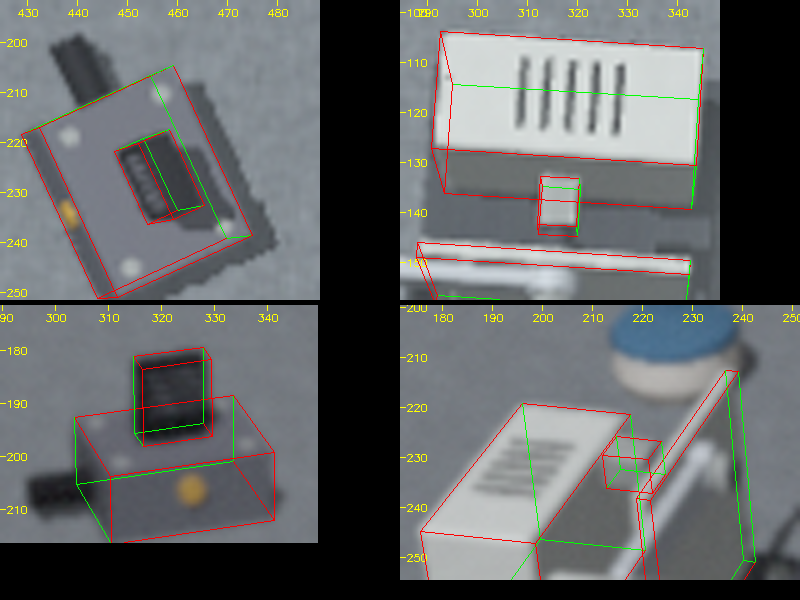

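```bash
cat > go.py <<'E'
from fit import *
from scipy.spatial.transform import Rotation as R
def go(tcp,yaw,cmd=None):
    "numbers for servo rows from cmd (pos,yaw) or the measured pose"
    s=state(); p,y=(s["ee_pos"],s["ee_rot"][2]) if cmd is None else (cmd[:3],cmd[3])
    M=R.from_euler("xyz",[180,0,y],degrees=True).as_matrix()
    print("shift/200",np.round(M.T@(np.array(tcp)-p)/200,3),"turn/90",round(-(yaw-y)/90,3))
E
python3 - <<'E'
from go import *
tray=fit("tray",[400,270,-.17],{"top":([[82.5,67.5,22],[82.5,-67.5,22],[-82.5,-67.5,22],[-82.5,67.5,22]],[(177,188),(236,197),(221,271),(163,263)])})
P=np.load("poses.npy"); P[0]=tray; np.save("poses.npy",P)
go([453.5,-263,130],25,[190,-542.7,214,19.3])
go([453.5,-263,44],25,[190,-542.7,214,19.3])
print("stones",pix2w("top",[(298,233),(350,242)],50))
# bolt head profiles: along bracket y (top view) and along image rows (side view)
t=cv2.imread("pics/top0.png").mean(2).astype(np.float32); s=cv2.imread("pics/side0.png").mean(2).astype(np.float32)
ys=np.arange(-16,17,1.); br=P[1]
prof=0
for x in(-4,-2,0,2,4,6):
    u=w2pix("top",W(br,np.c_[np.full(33,x),ys,np.full(33,96)])).astype(np.float32); prof=prof+cv2.remap(t,u[None,:,0],u[None,:,1],1)[0]/6
print("top y:",[(int(a),int(b)) for a,b in zip(ys,prof)])
print("side",s[222:240,211:225].astype(int))
E
```

```text
tray [444.9 286.9] -8.9 [[-1.1, -0.4], [-0.0, 0.4], [1.7, 1.2], [-0.7, -1.2]]
shift/200 [ 1.706 -0.884  0.42 ] turn/90 -0.063
shift/200 [ 1.706 -0.884  0.85 ] turn/90 -0.063
stones [[438.05224333  68.85934698  50.        ]
 [420.23848914 -40.59922368  50.        ]]
top y: [(-16, 97), (-15, 97), (-14, 97), (-13, 97), (-12, 97), (-11, 97), (-10, 98), (-9, 108), (-8, 124), (-7, 148), (-6, 171), (-5, 178), (-4, 177), (-3, 176), (-2, 176), (-1, 176), (0, 176), (1, 176), (2, 177), (3, 178), (4, 179), (5, 179), (6, 176), (7, 161), (8, 128), (9, 104), (10, 100), (11, 99), (12, 102), (13, 103), (14, 103), (15, 103), (16, 102)]
side [[188 185 183 178 169 151 132 124 122 125 124 125 123 125]
 [194 194 192 185 168 143 123 122 124 123 123 121 121 123]
 [195 194 190 176 151 123 117 121 123 122 122 123 120 120]
 [194 191 182 164 138 123 122 125 127 124 122 122 120 121]
 [192 184 171 157 149 148 141 141 138 133 130 127 120 122]
 [187 175 161 155 156 157 154 150 151 147 144 133 118 123]
 [179 165 158 157 156 156 155 154 155 153 144 123 115 133]
 [164 153 156 157 159 159 159 159 158 152 135 107 115 150]
 [143 138 146 154 158 160 160 162 161 149 119 105 132 165]
 [124 128 136 142 145 146 148 150 145 130 104 119 154 174]
 [111 122 130 133 134 133 135 134 131 119 114 145 172 174]
 [104 114 129 132 132 131 130 130 128 129 142 170 179 164]
 [103 111 127 131 131 130 128 131 136 147 166 180 169 139]
 [ 99 108 122 124 125 124 126 129 141 164 179 175 148 113]
 [ 98 101 107 109 113 112 115 131 157 178 179 162 126 109]
 [ 98  95  96 100 103 103 111 139 169 183 171 139 113 119]
 [ 97  99  96  97 100 100 113 148 179 178 151 115 118 147]
 [ 98  97  95  99  99 100 110 144 172 168 130 115 142 167]]
```

```bash
cat > bolt.py <<'E'
from go import *
def head(a,br):
    c=np.array([[-8,-8],[8,-8],[8,8],[-8,8]],float); ca,sa=np.cos(a),np.sin(a)
    yz=np.c_[ca*c[:,0]-sa*c[:,1],sa*c[:,0]+ca*c[:,1]]
    P=lambda x,i:[x,yz[i,0],88+yz[i,1]]
    F={"top":[P(-10,3),P(-10,2),P(10,2),P(10,3)],"+y":[P(-10,1),P(-10,2),P(10,2),P(10,1)],"-y":[P(-10,0),P(-10,3),P(10,3),P(10,0)],"+x":[P(10,i) for i in range(4)],"-x":[P(-10,i) for i in range(4)]}
    return {k:W(br,v) for k,v in F.items()}
def cost(n,im,a,br,order,roi,off):
    x0,y0,w,h=roi; S=8; lab=np.zeros((h*S,w*S),np.uint8)
    for i,k in enumerate(order):
        u=(w2pix(n,head(a,br)[k])+off-[x0-.5,y0-.5])*S
        cv2.fillConvexPoly(lab,u.round().astype(np.int32),i+1)
    A=np.stack([cv2.GaussianBlur(cv2.resize((lab==i).astype(np.float32),(w,h),interpolation=cv2.INTER_AREA),(0,0),.6).ravel() for i in range(len(order)+1)],1)
    b=im[y0:y0+h,x0:x0+w].ravel().astype(float); s=np.linalg.lstsq(A,b,rcond=None); r=b-A@s[0]
    return (r**2).mean()**.5,s[0].round()
def scan(pre,br,top=True):
  for n,order,roi in((("top",["-x","+y","-y","top"],(308,133,17,8)),) if top else ())+(("side",["-x","+y","top"],(214,224,5,14)),):
    im=cv2.imread(f"pics/{n}{pre}.png").mean(2)
    for a in(-.4,-.35,-.3,-.25,-.2,-.15,-.1,-.05,0,.05,.1):
        b=min((cost(n,im,a,br,order,roi,np.array([0,o] if n=="side" else [o,0]))+(o,) for o in np.arange(-1.5,1.6,.1)),key=lambda t:t[0])
        print(n,a,"rms %.2f off %.1f"%(b[0],b[2]),b[1])
if __name__=="__main__":
    import sys; scan(sys.argv[1],np.load("poses.npy")[1])
E
python3 bolt.py 0
```

```text
top -0.4 rms 9.65 off 1.4 [104.   0.   0.  98. 182.]
top -0.35 rms 9.09 off 1.2 [103.   0.   0.  96. 182.]
top -0.3 rms 8.90 off 1.1 [103.   0.   0.  93. 181.]
top -0.25 rms 9.16 off 0.9 [103.   0.   0.  90. 180.]
top -0.2 rms 8.71 off 0.7 [102.   0.   0.  88. 180.]
top -0.15 rms 8.95 off 0.6 [103.   0.   0.  80. 180.]
top -0.1 rms 8.95 off 0.4 [102.   0.   0.  69. 179.]
top -0.05 rms 8.70 off 0.2 [102.  -0.   0.  47. 179.]
top 0 rms 8.56 off 0.0 [102.  -0.   0. -23. 180.]
top 0.05 rms 10.07 off -0.3 [100.   0.   0.   0. 178.]
top 0.1 rms 8.34 off -0.7 [102.   0. -41.   0. 181.]
side -0.4 rms 9.75 off -1.1 [116.   0. 131. 157.]
side -0.35 rms 10.02 off -1.0 [116.   0. 131. 157.]
side -0.3 rms 10.42 off -1.0 [116.   0. 132. 157.]
side -0.25 rms 10.64 off 0.5 [137.   0. 122. 157.]
side -0.2 rms 10.51 off 0.7 [139.   0. 122. 157.]
side -0.15 rms 10.47 off 0.7 [139.  -0. 123. 158.]
side -0.1 rms 10.48 off 0.9 [140.   0. 124. 159.]
side -0.05 rms 10.53 off 1.0 [140.   0. 124. 159.]
side 0 rms 10.59 off 1.0 [141.   0. 124. 161.]
side 0.05 rms 10.78 off 1.2 [142.  -0. 125. 162.]
side 0.1 rms 10.90 off 1.5 [143.   0. 124. 163.]
```

servo_tool --pt "0.9 -0.45 0.2 -0.063 0.6"

```text
time_s: 0.18
ee_pos: [215.9, -518.0, 206.3]
ee_rot: [179.7, 0.2, 24.7]
force: [1.3, -0.9, 0.3]
gripper_width: 87.0
gripper_force: 0.0
```

```bash
python3 -c "
from go import *
go([453.5,-263,130],25)"
```

```text
shift/200 [ 1.613 -0.66   0.382] turn/90 -0.003
```

servo_tool --pt "1 -0.4 0.1 0 0.6" --pt "1 -0.4 0.1 0 0.6" --pt "1 -0.4 0.1 0 0.6" --pt "1 -0.4 0.1 0 0.6" --pt "1 -0.4 0.1 0 0.6" --pt "1 -0.4 0.1 0 0.6"

```text
time_s: 0.68
ee_pos: [368.7, -351.8, 184.9]
ee_rot: [-179.8, -0.1, 25.2]
force: [-0.2, 0.6, -0.1]
gripper_width: 55.0
gripper_force: 0.0
```

```bash
python3 -c "
from go import *
print(state()['ee_pos'],state()['ee_rot']);go([453.5,-263,115],25)"
```

```text
[ 368.67321022 -351.80479018  184.94561514] [-1.79825504e+02 -9.90199313e-02  2.52240396e+01]
shift/200 [ 0.573 -0.221  0.35 ] turn/90 0.002
```

servo_tool --pt "0.57 -0.22 0.35 0 0.6" --pt "0.57 -0.22 0.35 0 0.6" --pt "0.57 -0.22 0.35 0 0.6" --pt "0.57 -0.22 0.35 0 0.6" --pt "0.57 -0.22 0.35 0 0.6" --pt "0.57 -0.22 0.35 0 0.6"

```text
time_s: 1.18
ee_pos: [450.6, -268.2, 115.2]
ee_rot: [-179.9, 0.1, 25.1]
force: [-0.6, -0.1, 0.4]
gripper_width: 54.5
gripper_force: 0.0
```

Run:
```python
from go import *
im=vision.grab_frame("side"); cv2.imwrite("pics/side1.png",im[:,:,::-1]); t=vision.grab_frame("top"); cv2.imwrite("pics/top1.png",t[:,:,::-1])
go([453.5,-263,44],25); print(state()["ee_pos"],state()["ee_rot"])
cv=np.zeros((400,800,3),np.uint8); a=crop(im,275,125,80,80,5); b=crop(t,405,180,80,80,5); cv[:,:400]=a;cv[:,400:]=b
cv2.imwrite("pics/c3.png",cv)
```

```text
shift/200 [ 0.027 -0.023  0.362] turn/90 -0.001
[ 450.53922781 -269.47341883  116.3604943 ] [ 1.79938533e+02 -8.56288396e-04  2.49293912e+01]
```

View pics/c3.png

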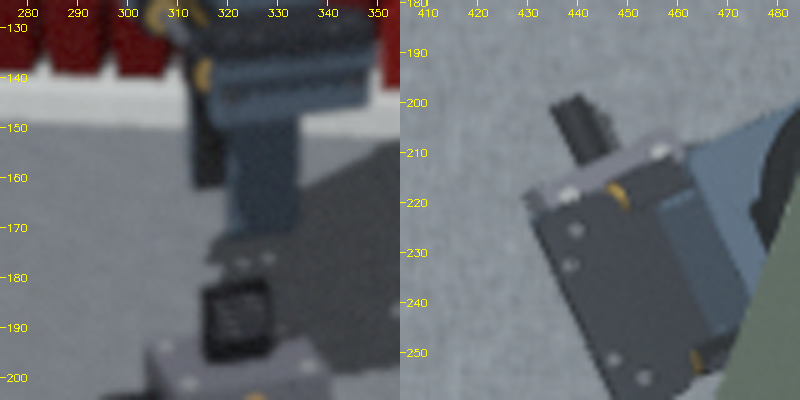

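The near finger hangs at (327,170), with the handle top at (322,181), still about 6 mm short of centre. I'll correct that and then descend.

servo_tool --pt "0.027 -0.023 0.1 0 0.6" --pt "0.027 -0.023 0.1 0 0.6" --pt "0.027 -0.023 0.1 0 0.6" --pt "0.027 -0.023 0.1 0 0.6"

```text
time_s: 1.62
ee_pos: [453.6, -263.1, 96.8]
ee_rot: [179.9, -0.0, 24.9]
force: [-0.6, -0.2, 0.8]
gripper_width: 54.9
gripper_force: 0.0
```

```bash
python3 -c "
from go import *
print(state()['ee_pos'],state()['ee_rot'],state()['qvel']);go([453.5,-263,44],25)"
```

```text
[ 453.63290883 -263.05283936   96.7668438 ] [ 1.79924389e+02 -2.78628771e-02  2.49068677e+01] [ 0.23635972 -0.13298286 -0.45531038  0.05480733 -0.16471811  0.10527727]
shift/200 [-0.    -0.001  0.264] turn/90 -0.001
```

servo_tool --pt "0 0 0.15 0 0.6" --pt "0 0 0.264 0 0.6" --pt "0 0 0.264 0 0.6" --pt "0 0 0.264 0 0.6" --pt "0 0 0.264 0 0.0" --pt "0 0 0.264 0 0.0" --pt "0 0 0.264 0 0.0" --pt "0 0 0.264 0 0.0" --pt "0 0 0.264 0 0.0" --pt "0 0 0.264 0 0.0" --force 40

```text
time_s: 2.45
ee_pos: [453.9, -262.1, 43.4]
ee_rot: [180.0, -0.0, 25.0]
force: [-0.3, -1.1, 0.2]
gripper_width: 17.3
gripper_force: 0.5
```

servo_tool --pt "0 0 0 0 0" --pt "0 0 0 0 0" --pt "0 0 0 0 0" --pt "0 0 0 0 0" --force 40

```text
time_s: 2.78
ee_pos: [454.6, -262.9, 43.4]
ee_rot: [179.8, -0.1, 25.0]
force: [1.9, -3.4, -0.6]
gripper_width: 13.6
gripper_force: 40.0
```

servo_tool --pt "0 0 -0.01 0 0" --pt "0 0 -0.02 0 0" --pt "0 0 -0.035 0 0" --pt "0 0 -0.05 0 0" --pt "0 0 -0.065 0 0" --pt "0 0 -0.08 0 0" --pt "0 0 -0.1 0 0" --pt "0 0 -0.12 0 0" --pt "0 0 -0.14 0 0" --pt "0 0 -0.16 0 0" --pt "0 0 -0.25 0 0" --pt "0 0 -0.4 0 0" --force 40

```text
time_s: 3.78
ee_pos: [450.9, -259.7, 120.8]
ee_rot: [-179.5, 0.3, 25.0]
force: [-0.3, 0.6, -0.5]
gripper_width: 14.0
gripper_force: 40.0
```

Run:
```python
from go import *
im=vision.grab_frame("side"); cv2.imwrite("pics/side2.png",im[:,:,::-1]); t=vision.grab_frame("top"); cv2.imwrite("pics/top2.png",t[:,:,::-1])
cv=np.zeros((400,800,3),np.uint8); a=crop(im,280,125,80,80,5)
b=cv2.resize(im[200:260,175:265,::-1],(400,267),interpolation=cv2.INTER_CUBIC); cv[:,:400]=a; cv[:267,400:]=b
cv2.imwrite("pics/c4.png",cv); print(state()["ee_pos"]); go([445,0,150],10)
```

```text
[ 455.63985433 -262.63306844  126.82723784]
shift/200 [ 0.506 -1.213 -0.116] turn/90 0.166
```

View pics/c4.png

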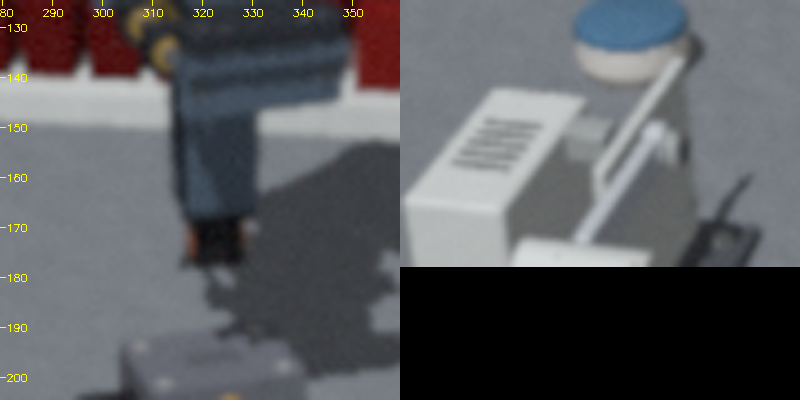

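The plug is out: the pocket in the block is empty and the black plug hangs in the fingers at (322,173). Now I'll carry it to the tray.

servo_tool --pt "0.38 -0.92 -0.12 0.31 0" --pt "0.38 -0.92 -0.12 0.31 0" --pt "0.38 -0.92 -0.12 0.31 0" --pt "0.38 -0.92 -0.12 0.31 0" --pt "0.38 -0.92 -0.12 0.31 0" --pt "0.38 -0.92 -0.12 0.31 0" --pt "0.38 -0.92 -0.12 0.31 0"

```text
time_s: 4.47
ee_pos: [443.9, -60.7, 146.9]
ee_rot: [-180.0, 0.1, -2.7]
force: [-0.1, -0.2, -1.2]
gripper_width: 14.1
gripper_force: 40.0
```

```bash
python3 -c "
from go import *
print(state()['ee_pos'],state()['ee_rot']);go([445,287,150],-3.2)"
```

```text
[443.88216179 -60.71539364 146.85749251] [-1.79962169e+02  8.52287872e-02 -2.66273695e+00]
shift/200 [-0.075 -1.737 -0.016] turn/90 0.006
```

servo_tool --pt "-0.04 -1 0 0 0" --pt "-0.04 -1 0 0 0" --pt "-0.04 -1 0 0 0" --pt "-0.04 -1 0 0 0" --pt "-0.04 -1 0 0 0"

```text
time_s: 4.88
ee_pos: [447.1, 138.1, 146.5]
ee_rot: [180.0, 0.1, -3.0]
force: [0.6, -0.2, -0.9]
gripper_width: 13.9
gripper_force: 40.0
```

servo_tool --pt "-0.04 -0.7 0.1 0 0" --pt "-0.04 -0.7 0.1 0 0" --pt "-0.04 -0.7 0.1 0 0" --pt "-0.04 -0.7 0.2 0 0" --pt "-0.04 -0.7 0.2 0 0" --pt "-0.04 -0.7 0.2 0 0"

```text
time_s: 5.38
ee_pos: [445.8, 276.2, 105.2]
ee_rot: [179.8, 0.2, -2.9]
force: [0.1, -0.6, -1.0]
gripper_width: 13.6
gripper_force: 40.0
```

```bash
python3 -c "
from go import *
print(state()['ee_pos'],state()['ee_rot']);go([445,287,38],-3.2)"
```

```text
[445.79705486 276.19909081 105.15143448] [179.80768401   0.2117046   -2.86873722]
shift/200 [-0.007 -0.054  0.336] turn/90 0.004
```

servo_tool --pt "0 0 0.15 0 0" --pt "0 0 0.25 0 0" --pt "0 0 0.3 0 0" --pt "0 0 0.32 0 0" --pt "0 0 0.33 0 0" --pt "0 0 0.34 0 0" --pt "0 0 0.34 0 0"

```text
time_s: 5.97
ee_pos: [447.2, 277.2, 39.8]
ee_rot: [-180.0, -0.1, -3.0]
force: [-0.4, -0.9, -0.6]
gripper_width: 14.1
gripper_force: 40.0
```

servo_tool --pt "0 0 0.008 0 0" --pt "0 0 0.016 0 0" --pt "0 0 0.024 0 0" --pt "0 0 0.024 0 0"

```text
time_s: 6.3
ee_pos: [446.4, 277.4, 34.2]
ee_rot: [-180.0, -0.0, -2.9]
force: [-0.2, -0.4, -0.1]
gripper_width: 13.6
gripper_force: 40.0
```

servo_tool --pt "0 0 0.006 0 0" --pt "0 0 0.008 0 0.3" --pt "0 0 0.008 0 0.4" --pt "0 0 0.008 0 0.4" --pt "0 0 0.008 0 0.4" --pt "0 0 0.008 0 0.4" --pt "0 0 -0.1 0 0.4" --pt "0 0 -0.3 0 0.4" --pt "0 0 -0.5 0 0.4" --pt "0 0 -0.65 0 0.4" --pt "0 0 -0.65 0 0.4"

```text
time_s: 7.22
ee_pos: [450.0, 279.4, 170.8]
ee_rot: [-179.6, -0.7, -2.9]
force: [0.6, -0.1, -0.0]
gripper_width: 36.6
gripper_force: 0.0
```

Run:
```python
from go import *
im=vision.grab_frame("side"); cv2.imwrite("pics/side3.png",im[:,:,::-1]); t=vision.grab_frame("top"); cv2.imwrite("pics/top3.png",t[:,:,::-1])
cv=np.zeros((400,800,3),np.uint8)
b=cv2.resize(im[190:400,170:345,::-1],(333,400),interpolation=cv2.INTER_CUBIC)
cv[:,:333]=b
c=crop(t,300,128,34,26,13)[:338,:442]; cv[:338,340:340+c.shape[1]]=c
cv2.imwrite("pics/c5.png",cv); print(state()["time_s"],state()["ee_pos"])
br=np.load("poses.npy")[1]; T=W(br,[[0,0,69.2]])[0]; print(T); go([T[0],T[1],190],-3.2)
```

```text
7.3167 [446.88988743 277.56735545 165.32944397]
[629.42675557  31.45742926  69.2       ]
shift/200 [ 0.975  1.182 -0.123] turn/90 0.003
```

View pics/c5.png

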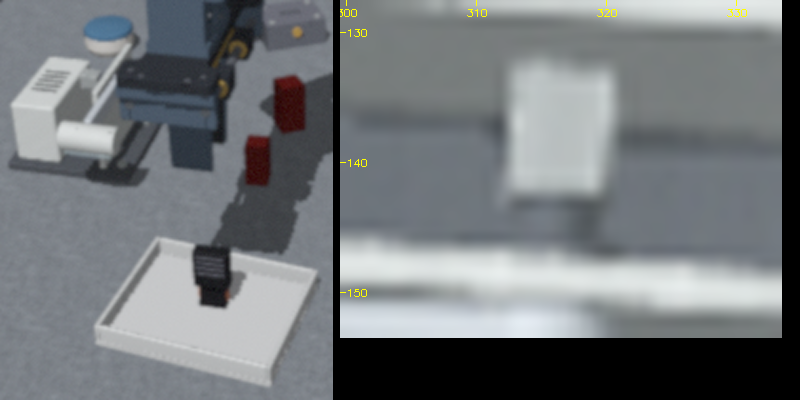

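The plug stands in the white tray at about (283,335) in the side view, and the stones are untouched. Next I'll move over the bracket gap.

servo_tool --pt "0.82 1 0 0 0.5" --pt "0.82 1 0 0 0.5" --pt "0.82 1 0 0 0.5" --pt "0.82 1 0 0 0.5" --pt "0.82 1 0 0 0.5" --pt "0.82 1 0 0 0.5" --pt "0.82 1 0 0 0.5" --pt "0.82 1 0 0 0.5"

```text
time_s: 7.98
ee_pos: [600.3, 66.6, 161.7]
ee_rot: [179.9, 0.2, -3.2]
force: [-1.0, -0.4, -1.2]
gripper_width: 45.9
gripper_force: 0.0
```

Run:
```python
from go import *
from bolt import head
print(state()['ee_pos'],state()['ee_rot']);go([629.4,31.5,125],-3.2)
br=np.load("poses.npy")[1]
C=np.array([215.5,216.5,217.5])
def rows(a):
    h=head(a,br); o=[]
    for e in(h["top"][0:4:3],h["top"][1:3],h["+y"][0:4:3]):
        u=w2pix("side",e); o.append(np.interp(216.5,*u[np.argsort(u[:,0])].T))
    return np.array(o)
for a in(-.35,-.25,-.15,-.05,.05): r=rows(a); print(a,r.round(1),np.diff(r).round(2))
for k in(0,1,2):
    s=cv2.imread(f"pics/side{k}.png").mean(2)[220:242,215:219].mean(1); print(k,s.round().astype(int).tolist())
```

```text
[600.26410972  66.61489063 161.66578145] [179.94652119   0.2093131   -3.16872417]
shift/200 [0.155 0.167 0.183] turn/90 0.0
-0.35 [225.9 231.9 236.7] [6.03 4.78]
-0.25 [225.9 231.4 236.7] [5.51 5.36]
-0.15 [225.9 230.8 236.7] [4.94 5.9 ]
-0.05 [226.  230.3 236.6] [4.31 6.37]
0.05 [226.1 229.7 236.5] [3.65 6.78]
0 [124, 132, 144, 139, 128, 127, 145, 154, 156, 159, 160, 147, 134, 131, 130, 126, 118, 114, 116, 114, 112, 110]
1 [128, 135, 148, 144, 132, 128, 143, 154, 159, 163, 162, 151, 139, 135, 135, 131, 121, 117, 118, 117, 114, 114]
2 [126, 136, 148, 143, 132, 128, 141, 152, 158, 160, 160, 149, 139, 138, 137, 133, 121, 118, 118, 116, 114, 115]
```

servo_tool --pt "0.155 0.167 0.15 0 0.5" --pt "0.155 0.167 0.15 0 0.5" --pt "0.155 0.167 0.15 0 0.5" --pt "0.155 0.167 0.15 0 0.5" --pt "0.155 0.167 0.15 0 0.5" --pt "0.155 0.167 0.15 0 0.5"

```text
time_s: 8.48
ee_pos: [628.7, 35.7, 135.1]
ee_rot: [-180.0, -0.0, -2.8]
force: [-0.7, 0.4, 1.0]
gripper_width: 45.6
gripper_force: 0.0
```

Run:
```python
from go import *
s=state(); print(s['ee_pos'],s['ee_rot']);go([629.4,31.5,70],-3.2)
im=vision.grab_frame("side")
c=crop(im,170,165,110,85,7)
for v in W(np.load("poses.npy")[1],[[0,0,s['ee_pos'][2]],[0,0,96]]):
    u=w2pix("side",v)[0]; cv2.circle(c,tuple(((u-[169.5,164.5])*7).astype(int).tolist()),4,(0,0,255),1)
cv2.imwrite("pics/c6.png",c[:590])
```

```text
[628.67794544  35.70500269 135.06519302] [-1.79974156e+02 -3.69705923e-02 -2.84448018e+00]
shift/200 [0.005 0.021 0.325] turn/90 0.004
```

View pics/c6.png

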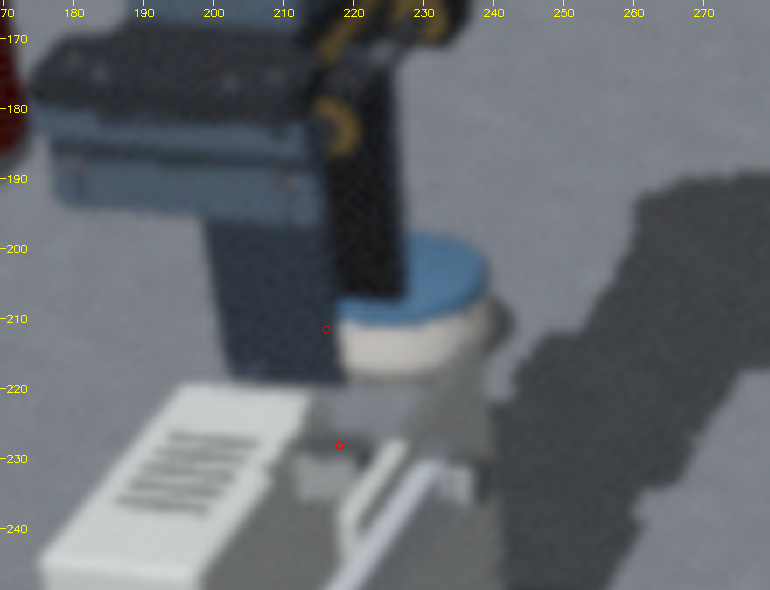

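The fingers' midpoint at (215,213) matches the expected point (216,211.5). The only offset is the known 4 mm in y. I'll descend into the gap with the fingers open.

servo_tool --pt "0.005 0.021 0.03 0.004 0.5" --pt "0.005 0.021 0.08 0.004 0.5" --pt "0.005 0.021 0.12 0.004 0.5" --pt "0.005 0.021 0.16 0.004 0.5" --pt "0.005 0.021 0.2 0.004 0.5" --pt "0.005 0.021 0.2 0.004 0.5"

```text
time_s: 9.03
ee_pos: [628.5, 29.9, 91.6]
ee_rot: [180.0, 0.3, -3.3]
force: [-0.8, 0.1, -0.0]
gripper_width: 45.8
gripper_force: 0.0
```

```bash
python3 -c "
from go import *
s=state();print(s['ee_pos'],s['ee_rot']);go([629.4,31.5,69.5],-3.2)"
```

```text
[628.48101008  29.87375736  91.6234236 ] [179.97594857   0.25772468  -3.30095956]
shift/200 [ 0.004 -0.008  0.111] turn/90 -0.001
```

servo_tool --pt "0.004 -0.008 0.05 0 0.5" --pt "0.004 -0.008 0.09 0 0.5" --pt "0.004 -0.008 0.11 0 0.5" --pt "0.004 -0.008 0.11 0 0.5" --pt "0.004 -0.008 0.11 0 0.4" --pt "0.004 -0.008 0.11 0 0.3" --pt "0.004 -0.008 0.11 0 0.3" --pt "0.004 -0.008 0.11 0 0.3" --pt "0.004 -0.008 0.11 0 0.3" --force 3

```text
time_s: 9.78
ee_pos: [631.1, 31.5, 72.6]
ee_rot: [180.0, -0.0, -3.3]
force: [0.4, 0.4, 0.4]
gripper_width: 27.4
gripper_force: 0.0
```

servo_tool --pt "-0.005 0 0.01 0 0.26" --pt "-0.005 0 0.01 0 0.23" --pt "-0.005 0 0.01 0 0.2" --pt "-0.005 0 0.01 0 0.15" --pt "-0.005 0 0.01 0 0.12" --pt "-0.005 0 0.01 0 0.12" --pt "-0.005 0 0.01 0 0.12" --force 3

```text
time_s: 10.37
ee_pos: [629.4, 29.8, 70.0]
ee_rot: [179.8, 0.1, -3.3]
force: [0.2, -5.0, -0.7]
gripper_width: 16.1
gripper_force: 3.0
```

```bash
python3 -c "
from go import *
s=state()
for k in('ee_pos','force','torque','gripper_width','gripper_force'): print(k,s[k])"
```

```text
ee_pos [629.43998037  29.75695478  69.96123738]
force [ 0.21551894 -4.98226471 -0.68788884]
torque [-0.87077065  0.18091432 -0.03035457]
gripper_width 16.08914382717569
gripper_force 3.0001358804292977
```

servo_tool --pt "0 0.008 0 0 0.12" --pt "0 0.008 0 0 0.12" --pt "0 0.008 0 0 0.12" --force 3

```text
time_s: 10.62
ee_pos: [629.4, 29.8, 70.0]
ee_rot: [180.0, 0.0, -3.3]
force: [-0.3, -1.7, -2.1]
gripper_width: 16.7
gripper_force: 3.0
```

servo_tool --pt "0 0 0 0 0.12"

```text
time_s: 10.7
ee_pos: [629.5, 29.7, 70.0]
ee_rot: [180.0, 0.0, -3.3]
force: [-1.5, -2.3, -1.0]
gripper_width: 15.9
gripper_force: 3.0
```

servo_tool --pt "0 0 0 0 0.12"

```text
time_s: 10.78
ee_pos: [629.4, 29.8, 70.0]
ee_rot: [180.0, 0.0, -3.3]
force: [-1.2, -2.6, -2.0]
gripper_width: 16.4
gripper_force: 3.0
```

The head is straddled and the width reads about 16.3 mm, so the flats are within a few hundredths of a radian of the pads. I'll settle it with a mild grip and relieve the side force before firming up.

servo_tool --pt "0 0.005 0 0 0.1" --pt "0 0.005 0 0 0.1" --pt "0 0.005 0 0 0.1" --pt "0 0.005 0 0 0.1" --pt "0 0.005 0 0 0.1" --pt "0 0.005 0 0 0.1" --pt "0 0.005 0 0 0.1" --pt "0 0.005 0 0 0.1" --pt "0 0.005 0 0 0.1" --pt "0 0.005 0 0 0.1" --pt "0 0.005 0 0 0.1" --pt "0 0.005 0 0 0.1" --force 10

```text
time_s: 11.78
ee_pos: [629.4, 29.7, 70.0]
ee_rot: [-179.9, 0.0, -3.3]
force: [-1.7, 6.3, -3.7]
gripper_width: 15.9
gripper_force: 10.0
```

servo_tool --pt "0 0 0 0 0.1" --pt "0 0 0 0 0.1" --pt "0 0 0 0 0.1" --pt "0 0 0 0 0.1" --pt "0 0 0 0 0.1" --pt "0 0 0 0 0.1" --pt "0 0 0 0 0.1" --pt "0 0 0 0 0.1" --pt "0 0 0 0 0.1" --pt "0 0 0 0 0.1" --pt "0 0 0 0 0.1" --pt "0 0 0 0 0.1"

```text
time_s: 12.78
ee_pos: [629.4, 29.6, 70.0]
ee_rot: [-179.9, 0.0, -3.3]
force: [-2.6, 5.2, -3.8]
gripper_width: 16.0
gripper_force: 10.0
```

servo_tool --pt "0 0 0 0 0.1" --pt "0 0 0 0 0.1" --pt "0 0 0 0 0.1" --pt "0 0 0 0 0.1" --pt "0 0 0 0 0.1" --pt "0 0 0 0 0.1" --pt "0 0 0 0 0.1" --pt "0 0 0 0 0.1" --pt "0 0 0 0 0.1" --pt "0 0 0 0 0.1" --pt "0 0 0 0 0.1" --pt "0 0 0 0 0.1"

```text
time_s: 13.78
ee_pos: [629.5, 29.7, 70.0]
ee_rot: [-179.9, 0.0, -3.3]
force: [-1.7, 5.5, -2.8]
gripper_width: 16.2
gripper_force: 10.0
```

Run:
```python
from go import *
r=[]
for i in range(8):
    im=vision.grab_frame("side"); s=state(); r.append([s['time_s'],s['gripper_width'],*s['force'],*s['torque']])
r=np.array(r); print(r.round(2)); print(r.mean(0).round(2))
cv2.imwrite("pics/c7.png",crop(im,170,165,110,85,7)[:590])
```

```text
[[ 1.383e+01  1.600e+01 -1.860e+00  5.560e+00 -2.600e+00  9.300e-01
   3.600e-01 -0.000e+00]
 [ 1.388e+01  1.603e+01 -2.680e+00  5.280e+00 -2.720e+00  1.030e+00
   2.700e-01 -6.000e-02]
 [ 1.393e+01  1.607e+01 -1.620e+00  4.520e+00 -3.020e+00  9.800e-01
   3.000e-01 -4.000e-02]
 [ 1.398e+01  1.623e+01 -1.840e+00  5.350e+00 -3.140e+00  9.700e-01
   3.500e-01 -9.000e-02]
 [ 1.403e+01  1.626e+01 -1.660e+00  4.980e+00 -2.330e+00  9.600e-01
   3.600e-01 -1.000e-02]
 [ 1.408e+01  1.577e+01 -1.870e+00  4.860e+00 -3.360e+00  9.500e-01
   2.900e-01 -4.000e-02]
 [ 1.413e+01  1.580e+01 -1.380e+00  5.500e+00 -3.430e+00  9.900e-01
   3.200e-01 -5.000e-02]
 [ 1.418e+01  1.592e+01 -1.240e+00  5.680e+00 -3.790e+00  1.010e+00
   3.100e-01 -1.000e-02]]
[14.01 16.01 -1.77  5.22 -3.05  0.98  0.32 -0.04]
```

View pics/c7.png

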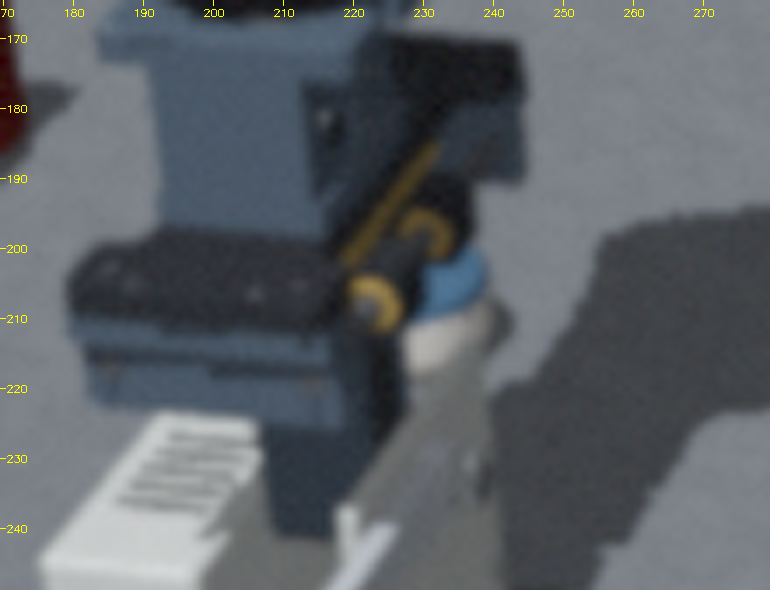

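The fingers are down in the gap on the head, and the width is steady at 16.0 mm, so the pads sit flush on the flats. I'll firm up in steps and ease off the side load.

servo_tool --pt "0 -0.003 0 0 0.1" --pt "0 -0.003 0 0 0.1" --pt "0 -0.003 0 0 0.1" --pt "0 -0.003 0 0 0.1" --force 20

```text
time_s: 14.52
ee_pos: [629.5, 29.6, 70.0]
ee_rot: [-180.0, 0.0, -3.3]
force: [-2.6, 4.2, -3.2]
gripper_width: 15.8
gripper_force: 20.0
```

servo_tool --pt "0 0 0 0 0" --pt "0 0 0 0 0" --pt "0 0 0 0 0" --pt "0 0 0 0 0" --pt "0 0 0 0 0" --pt "0 0 0 0 0" --pt "0 0 0 0 0" --pt "0 0 0 0 0" --force 40

```text
time_s: 15.18
ee_pos: [629.5, 29.6, 70.0]
ee_rot: [180.0, 0.0, -3.3]
force: [-2.4, 4.8, -4.5]
gripper_width: 15.6
gripper_force: 40.0
```

servo_tool --pt "0 0 0 0 0" --pt "0 0 0 0 0" --pt "0 0 0 0 0" --pt "0 0 0 0 0" --pt "0 0 0 0 0" --pt "0 0 0 0 0" --pt "0 0 0 0 0" --pt "0 0 0 0 0" --force 40

```text
time_s: 15.85
ee_pos: [629.5, 29.7, 70.0]
ee_rot: [180.0, 0.0, -3.3]
force: [-2.2, 4.5, -4.8]
gripper_width: 15.7
gripper_force: 40.0
```

Run:
```python
from go import *
r=[]
for i in range(4):
    t=vision.grab_frame("side"); s=state(); r.append([s['gripper_width'],s['gripper_force'],*s['force'],*s['torque']])
print(s['time_s'],s['ee_pos'],np.mean(r,0).round(2))
a=cv2.imread("pics/side3.png")[:,:,::-1]
for n,x0,y0,w,h in(("tray",222,315,120,75),("stones",295,228,40,62),("pot",228,196,14,20)):
    print(n,np.abs(a[y0:y0+h,x0:x0+w].astype(int)-t[y0:y0+h,x0:x0+w]).mean().round(1))
```

```text
16.05 [629.44763446  29.67009065  70.02829001] [15.77 40.   -2.9   4.1  -4.63  0.82  0.52 -0.09]
tray 2.7
stones 29.1
pot 26.2
```

Run:
```python
from go import *
cv2.imwrite("pics/side9.png",vision.grab_frame("side")[:,:,::-1])
```

```text
(no output)
```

View pics/side9.png

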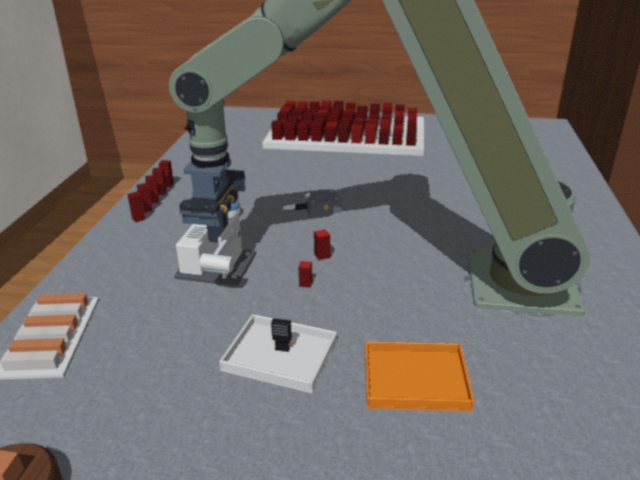

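The plug stands in the white tray at (283,335). The stones at (305,273) and (322,244) are where they started, and the hand is gripping in the gap at (212,235). I'll hand it in now.

```bash
python3 -c "
from workcell import job_done
print(job_done())"
```

```text
the job is handed in; nothing more can be done
None
```

I handed the job in at about 16 s: the plug stands in the white tray, the bolt head is held at 40 N with the pads flush on its flats, and the stones and paste pot were not touched.

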